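# Test a spare portafilter handle grip on the gauge pin and sort it

## Robot

A 6-joint arm with a two-finger parallel gripper is mounted at the origin on the work surface. World frame = base frame: x ahead of the robot, y to its left, z up, the work surface at z = 0. Lengths are in m, angles in degrees, forces in N, time in s.
With the tool pointing down it reaches from about 0.375 to 0.9 m from the base axis. Payload 3.1 kg.
Tool frame: the origin (TCP) lies between the finger pads; the fingertips stand 11 mm ahead of it and the grasp point (between the pads) lies 8 mm behind it; z points along the fingers, y is the line along which they close (so a half turn about z gives the same grasp; the last joint's range is limited). The gripper opens to 87 mm and grips with 3 to 60 N. Pads are 19 mm wide; open, the fingers measure 117 mm over their backs; the gripper's body (75 mm by 190 mm) begins 51 mm behind the grasp point.
Start: joints at [53.486, 30.224, 82.088, -0, 67.689, -10.227], TCP at [0.277, 0.56, 0.234] pointing down, gripper open.
Joint ranges: [-176.69, 176.69], [-43.24, 126.21], [12.49, 139.97], [-82, 262], [0, 151.66], [-163.58, 163.58]. Speed limits (degrees/s): [159.86, 159.86, 180, 180, 180, 180].

## Interface

Orientations are given as a 3x3 rotation matrix whose columns are the frame's x, y, z axes.
In Python, from rig import bot, viewer, workorder, models gives the robot as it stands.
- The arm moves only by the shell command python3 -m jog 'ROWS'. ROWS is JSON, a list of rows, each a list of 7 numbers: the opening, from 0 (shut) to 1 (fully open), then the shift along the tool's x, y, z in m, then the turn, a rotation vector about the tool's x, y, z in degrees. In form: [[claw, x, y, z, ax, ay, az], ...]. A call has 1 to 20 rows; each row is the pose to reach, as a shift and turn from the pose commanded when the call began, along the tool's axes at that moment; what a row does not reach only later rows make up. A row lasts 1/8 s, in which the tool goes at most 62.5 mm and 10.7 degrees, less where a joint would pass 70% of its speed; a pose out of reach is approached as far as the arm can. A call with a gripper value outside its range is refused whole. The fingers move at their own pace and stop on an object; the grip force is fixed at half the most. Time passes only in rows, so rows that repeat a pose let the fingers close. It gives the time, the measured TCP pose, the force, the opening and the grip force at its end, in the units of the state.
- bot.read_state(): the state, without advancing time (a new reading comes with each control period).
- viewer.capture(name): name is "scene" or "top" or "wrist"; returns (picture, depth): 400x640x3 uint8, blue, green, red; 400x640 float32, m along the optical axis (not along the pixel's ray), 0 where there is no reading.
- viewer.camera_info(name): a dict with "fx", "fy", "cx", "cy" (pixels), "world_to_cam" (4x4, takes a point from world to camera coordinates). Camera axes: x right, y down, z forward; pixel columns grow to the right and rows downward; lengths in m; the calibration is good to about 2 mm. A picture is of the moment at which its call begins: read the wrist's pose just before it. camera_info takes no time and is no camera call; for the wrist camera it gives the pose at the moment of the call.
- workorder.hand_in(): hands the job in; it is judged then, once.
Trained networks look in the newest picture that a camera, given by its name, has taken for a name from the list of things; names that differ only in an ending like _2 or _b are one class to them, and where a whole thing is asked for, a point or a joint stands for the part that bears it (a point fixed in the world has none). Each returns a list of dicts, best first, with "p" (0 to 1); they miss things now and then, are a little off and sometimes report something else, mostly with a low value. They report only what shows in the picture. A call takes as long as a camera call. They do not tell look-alikes from the thing itself.
- models.outline_of(camera, thing): "mask" (400x640 bool, what is visible of it).
- models.tip_of(camera, thing): "xyz" ([x, y, z] in m, in world coordinates, good to about 4 mm: a listed point, or the origin of a listed thing).
The state is a dict: "time_s": time; "joint_positions": joint angles; "qvel": joint speeds; "tau": joint torques, N m; "position": TCP position; "tcp_rot": TCP orientation; "force": force on the tool from outside, world axes, zero at the start; "moment": the same for the moment, N m; "opening": opening from 0.0 (shut) to 1.0 (fully open); "grasp_force": force on a finger pad.
Only numpy, scipy, OpenCV 4.12 (cv2) and the standard library are available. Lean on these libraries where they do the work, as an engineer would, in place of code of your own. Each camera call takes 0.05 s, during which the arm holds its last target. There are 200 camera calls.

## Task

Take the handle grip that lies on the red saddle, stand it upright on the round black mat and let go, then take it again from above and slide it down the gauge pin between the clear guards as far as it goes. If it goes fully home on the base plate, stand it upright and centred on top of the brass disc, not overhanging it; if it stops at the pin's shoulder, put it in the red tub. Leave the grip on the white saddle and everything else on the bench where it is.

Things in the scene. Friction and masses are not known exactly. Their poses are not given: they have to be found in the camera images.
- grip_a: One of two handle grips alike outside; either may lie on the red saddle. Black plastic tube, brass band at each end, 34 mm outside (collider: octagon, 34 mm over flats), 80 mm long, about 90 g, bore right through, both ends alike. The bore either clears the whole pin or is too tight for its thick part. Origin: middle of the tube, z along it. Lies along the rack's x.
- grip_b: One of two handle grips alike outside; either may lie on the red saddle. Black plastic tube, brass band at each end, 34 mm outside (collider: octagon, 34 mm over flats), 80 mm long, about 90 g, bore right through, both ends alike. The bore either clears the whole pin or is too tight for its thick part. Origin: middle of the tube, z along it. Lies along the rack's x.
- rack: Fixed wooden board 110 (x) x 250 (y) x 10 mm with two saddles, each a bar 70 mm long (x), 22 mm wide (y), its top 24 mm above the table on a painted patch of its colour, 100 x 70 mm: red at y = -65 mm, white at y = +65 mm in the rack's frame. A grip lies on each, its middle 41 mm up. Origin: middle of the underside. Its place and yaw vary.
- red_saddle (a point): Middle of the top of the red saddle, 24 mm above the table: the grip here is the one to test.
- white_saddle (a point): Middle of the top of the white saddle, 24 mm above the table: the grip here stays.
- mat: Fixed round black rubber mat, 100 mm diameter, 5 mm thick. Origin: middle of the underside.
- gauge: Fixed gauge: dark base plate 90 (x) x 100 (y) x 12 mm, upright stepped steel pin on its middle, two clear walls, 4 mm thick, 70 mm long along y, from 12 to 85 mm high, at x = -38 and +38 mm: fingers have room only along the gauge's y. A grip that fits goes down to the plate (its middle 52 mm over the table); a tight one stops at the shoulder (middle about 93 mm). Origin: under the pin's axis.
- pin_tip (a point): Tip of the gauge pin, 105 mm above the table. The pin: thick lower part 16 mm diameter from 12 to 52 mm over the table, 45 degree shoulder to 55 mm, thin upper part 10 mm diameter to 97 mm, tapered to the tip.
- stand: Fixed stand for good grips: square aluminium plate 90 x 90 x 8 mm with a brass disc, 46 mm diameter and 20 mm high, on its middle; top of the disc 28 mm above the table. Origin: middle of the underside. It may swap places with the tub.
- tub: Fixed red open tub for rejects, outside 130 x 130 x 60 mm, walls and floor 4 mm. Origin: middle of the underside.
- cups_tall: Bystander: stack of red paper cups, 79 mm diameter, 157 mm high. Origin under its middle, as with all bystanders.
- cups_short: Bystander: stack of red paper cups, 79 mm diameter, 121 mm high.
- syrup: Bystander: amber bottle, 66 mm diameter, 240 mm high.
- tin: Bystander: green tin, 72 mm diameter, 110 mm high.
- jug: Bystander: steel jug, 88 mm diameter, 100 mm high, its handle reaching about 80 mm from the axis.
- basket: Bystander: small steel filter basket, 62 mm diameter, 28 mm high.
- tamper: Bystander: aluminium tamper, 58 mm diameter, 94 mm high.
Things that resemble listed ones, but are neither listed nor needed, are in the scene too. What is shaped like the stand but orange is not meant. What is shaped like the gauge but purple is not meant.

How it is judged:
By the outcome, as a careful person would: the job done as asked, in the order asked, and still so for the second after the job is handed in, with the robot touching nothing.
It also fails if it takes over 61 s, if anything falls off the work surface, if the arm or the gripper's body presses on something with over 40 N, if the wrist force passes 120 N, or if a joint passes its speed limit or range.

## Working session

There is one attempt and no reset: what is moved stays moved. The work goes in short steps, Python scripts to look and compute and a shell command to move; the robot and the scene stay as the last step left them, time stands still between calls to the robot, and variables do not carry over. Pictures are saved under pics/ and viewed, at most 10 in all, crops included, and the job is handed in when it is done.

```bash
mkdir -p pics; ls; cat > h.py <<'E'
import numpy as np, cv2
from rig import bot, viewer, workorder, models
def cloud(name):
    s=bot.read_state(); ci=viewer.camera_info(name); im,d=viewer.capture(name)
    v,u=np.mgrid[0:400,0:640]
    P=np.stack([(u-ci['cx'])/ci['fx']*d,(v-ci['cy'])/ci['fy']*d,d,np.ones_like(d)],-1)
    W=P@np.linalg.inv(np.array(ci['world_to_cam'])).T
    W=W[...,:3]; W[d==0]=np.nan
    return im,d,W
def proj(name,p):
    ci=viewer.camera_info(name); q=np.array(ci['world_to_cam'])@np.r_[p,1]
    return round(ci['fx']*q[0]/q[2]+ci['cx']),round(ci['fy']*q[1]/q[2]+ci['cy'])
E
python3 - <<'E'
from h import *
for c in ['top','scene']:
    im,d,W=cloud(c); cv2.imwrite(f'pics/{c}0.png',im); np.save(f'{c}.npy',W)
    for t in ['red_saddle','white_saddle','mat','gauge','pin_tip','stand','tub','rack','grip_a','jug','syrup']:
        for r in models.tip_of(c,t)[:3]:
            print(c,t,round(r['p'],2),np.round(r['xyz'],3),proj(c,r['xyz']))
s=bot.read_state();print(s['time_s'],s['position'],np.round(s['tcp_rot'],3))
E
```

```text
pics
top red_saddle 0.96 [0.549 0.198 0.025] (266, 203)
top white_saddle 0.73 [0.52  0.323 0.02 ] (228, 210)
top mat 0.91 [0.463 0.018 0.   ] (318, 231)
top mat 0.43 [ 0.679 -0.396  0.002] (438, 175)
top gauge 0.87 [ 0.322  0.402 -0.   ] (201, 268)
top gauge 0.85 [ 0.648  0.017 -0.002] (320, 179)
top pin_tip 0.7 [0.648 0.008 0.108] (323, 171)
top pin_tip 0.57 [0.326 0.397 0.106] (196, 264)
top pin_tip 0.36 [ 0.734  0.223 -0.002] (263, 153)
top stand 0.8 [ 0.303 -0.401  0.003] (441, 284)
top stand 0.78 [ 0.335 -0.113  0.003] (355, 271)
top stand 0.58 [ 0.492 -0.172  0.001] (373, 225)
top tub 0.7 [ 0.51  -0.362 -0.001] (429, 222)
top rack 0.78 [0.538 0.259 0.001] (249, 207)
top grip_a 0.8 [0.556 0.196 0.041] (266, 200)
top grip_a 0.77 [0.524 0.327 0.037] (227, 208)
top grip_a 0.69 [0.648 0.013 0.11 ] (321, 170)
top jug 0.73 [ 0.708  0.339 -0.   ] (229, 159)
top syrup 0.81 [ 0.679 -0.402  0.001] (440, 175)
scene red_saddle 0.72 [0.554 0.198 0.036] (365, 247)
scene red_saddle 0.71 [0.549 0.194 0.022] (365, 250)
scene white_saddle 0.85 [0.522 0.323 0.028] (411, 263)
scene mat 0.93 [0.457 
[... 181 characters left out ...]
tip 0.85 [0.321 0.396 0.104] (474, 217)
scene pin_tip 0.75 [0.649 0.015 0.105] (293, 218)
scene pin_tip 0.31 [ 0.504 -0.364  0.   ] (247, 185)
scene stand 0.94 [ 0.486 -0.171  0.   ] (288, 201)
scene stand 0.87 [ 0.334 -0.112  0.   ] (330, 190)
scene stand 0.84 [ 0.301 -0.4   -0.   ] (280, 163)
scene tub 0.75 [ 0.505 -0.365  0.002] (247, 184)
scene rack 0.85 [ 0.539  0.262 -0.002] (387, 265)
scene grip_a 0.9 [0.526 0.329 0.042] (413, 261)
scene grip_a 0.87 [0.554 0.202 0.041] (367, 247)
scene jug 0.62 [0.701 0.337 0.002] (377, 312)
scene syrup 0.86 [ 0.679 -0.399  0.004] (201, 200)
1.2 [0.2767489  0.56035328 0.23354861] [[-0.897  0.443 -0.   ]
 [ 0.443  0.897  0.   ]
 [ 0.    -0.    -1.   ]]
```

```bash
python3 - <<'E'
import cv2
a=cv2.imread('pics/top0.png')[125:315,170:470]
cv2.imwrite('pics/topc.png',cv2.resize(a,None,fx=2.6,fy=2.6,interpolation=cv2.INTER_CUBIC))
E
```

```text
(no output)
```

View pics/topc.png

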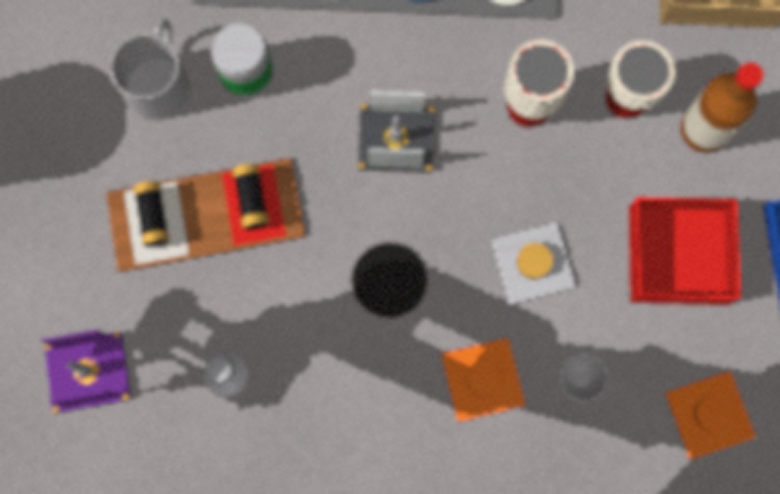

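View pics/scene0.png

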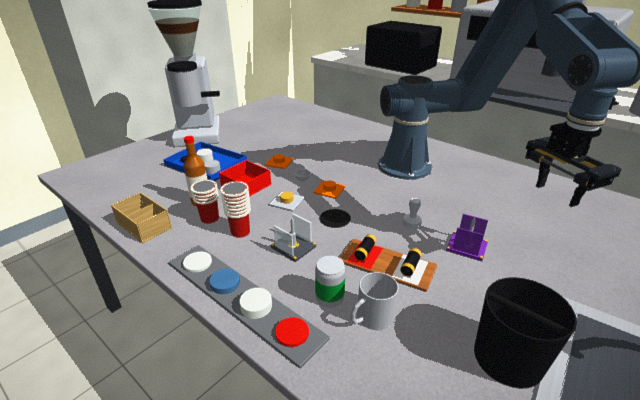

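The top crop shows the red saddle's grip at about (266,200). There are two gauges: the dark one with clear walls at (323,178) and a purple one at (203,268). There are three stand-like things: brass disc on aluminium at (376,225), orange ones at (355,271) and (441,284). I take the dark gauge and the brass/aluminium stand because the orange and purple ones are excluded. The tub is at (433,222) and the mat at (318,231).

```bash
python3 - <<'E'
from h import *
T=np.load('top.npy'); S=np.load('scene.npy')
def sel(W,c,r,z0,z1):
    m=(np.hypot(W[...,0]-c[0],W[...,1]-c[1])<r)&(W[...,2]>z0)&(W[...,2]<z1); return W[m]
for n,W in (('top',T),('scene',S)):
  for nm,c,r,z0,z1 in [('grip',(.553,.199),.06,.035,.07),('wgrip',(.524,.327),.06,.035,.07),('mat',(.46,.015),.07,.003,.02),('plate',(.65,.015),.08,.009,.016),('disc',(.488,-.171),.05,.022,.04),('tub',(.507,-.363),.12,.05,.07),('walls',(.65,.015),.07,.06,.12)]:
    P=sel(W,c,r,z0,z1)
    if len(P)<5: print(n,nm,len(P)); continue
    (cx,cy),(w,h),a=cv2.minAreaRect(P[:,:2].astype(np.float32)*1000)
    print(n,nm,len(P),'mean',np.round(P.mean(0),4),'rect',round(cx),round(cy),round(w),round(h),round(a,1),'zmax',np.round(np.percentile(P[:,2],95),3))
s=bot.read_state(); R=np.array(s['tcp_rot']); p=np.array(s['position'])
C=np.linalg.inv(np.array(viewer.camera_info('wrist')['world_to_cam']))
print('cam in tcp',np.round(R.T@(C[:3,3]-p),3)); print(np.round(R.T@C[:3,:3],3)); print(viewer.camera_info('wrist')['fx'])
E
```

```text
top grip 243 mean [0.5538 0.1933 0.0521] rect 555 194 82 34 13.5 zmax 0.06
top wgrip 242 mean [0.5259 0.3196 0.0521] rect 527 320 82 35 13.9 zmax 0.061
top mat 548 mean [0.4582 0.0101 0.0064] rect 459 12 133 134 40.1 zmax 0.011
top plate 309 mean [0.6525 0.0099 0.0122] rect 665 22 127 130 6.7 zmax 0.016
top disc 128 mean [ 0.4881 -0.1767  0.0284] rect 487 -178 42 43 65.4 zmax 0.035
top tub 258 mean [ 0.5099 -0.3647  0.0586] rect 508 -368 131 133 1.5 zmax 0.065
top walls 147 mean [0.6517 0.0096 0.0772] rect 650 9 68 83 89.8 zmax 0.091
scene grip 291 mean [0.5629 0.2033 0.0506] rect 557 200 82 33 11.2 zmax 0.057
scene wgrip 315 mean [0.534  0.3283 0.0512] rect 529 325 83 34 13.3 zmax 0.058
scene mat 360 mean [0.4632 0.0154 0.0048] rect 463 17 101 98 14.2 zmax 0.007
scene plate 364 mean [0.6538 0.0322 0.0118] rect 652 14 92 101 0.0 zmax 0.014
scene disc 91 mean [ 0.4935 -0.1717  0.0271] rect 493 -173 50 41 43.8 zmax 0.029
scene tub 252 mean [ 0.5069 -0.3687  0.0561] rect 510 -363 137 139 4.0 zmax 0.061
scene walls 332 mean [0.6554 0.015  0.0751] rect 653 12 82 74 0.6 zmax 0.088
cam in tcp [ 0.077 -0.    -0.152]
[[-0.    -0.959 -0.284]
 [ 1.     0.    -0.001]
 [ 0.001 -0.284  0.959]]
279.5111699988893
```

```bash
python3 -m jog '[[1,-0.411,-0.202,0.034,0,0,-39.3],[1,-0.411,-0.202,0.034,0,0,-39.3],[1,-0.411,-0.202,0.034,0,0,-39.3],[1,-0.411,-0.202,0.034,0,0,-39.3],[1,-0.411,-0.202,0.034,0,0,-39.3],[1,-0.411,-0.202,0.034,0,0,-39.3],[1,-0.411,-0.202,0.034,0,0,-39.3],[1,-0.411,-0.202,0.034,0,0,-39.3],[1,-0.411,-0.202,0.034,0,0,-39.3],[1,-0.411,-0.202,0.034,0,0,-39.3],[1,-0.411,-0.202,0.034,0,0,-39.3]]'
cat >> h.py <<'E'
def sel(W,c,r,z0,z1):
    m=(np.hypot(W[...,0]-c[0],W[...,1]-c[1])<r)&(W[...,2]>z0)&(W[...,2]<z1); return W[m]
def rect(P):
    (cx,cy),(w,h),a=cv2.minAreaRect(P[:,:2].astype(np.float32)*1000)
    return len(P),'mean',np.round(P.mean(0),4).tolist(),'rect',[round(float(x),1) for x in (cx,cy,w,h,a)],'z95',round(float(np.percentile(P[:,2],95)),4)
def st():
    s=bot.read_state(); print('t',s['time_s'],'p',np.round(s['position'],4),'q',np.round(s['joint_positions'],1),'F',np.round(s['force'],1),'open',round(s['opening'],3),'g',s['grasp_force']); print(np.round(s['tcp_rot'],3).tolist()); return s
E
python3 - <<'E'
from h import *
st(); im,d,W=cloud('wrist'); cv2.imwrite('pics/w1.png',im)
P=sel(W,(.555,.197),.055,.035,.07); print(rect(P))
for r in models.tip_of('wrist','grip_a')[:2]: print(r['p'],r['xyz'])
for r in models.tip_of('wrist','red_saddle')[:2]: print(r['p'],r['xyz'])
E
```

```text
time_s: 2.58
position: [0.5548, 0.1984, 0.1997]
tcp_rot: [[-0.974, -0.227, -0.0], [-0.227, 0.974, 0.0], [0.0, 0.0, -1.0]]
force: [0.2, 0.4, 0.2]
opening: 0.997
grasp_force: 0.0
t 2.575 p [0.5548 0.1984 0.1997] q [  8.8  29.8  89.3   0.   60.9 -94.3] F [0.2 0.4 0.2] open 0.997 g 0.0
[[-0.974, -0.227, -0.0], [-0.227, 0.974, 0.0], [0.0, 0.0, -1.0]]
(2117, 'mean', [0.5528, 0.1981, 0.0546], 'rect', [555.2, 198.6, 79.9, 33.3, 12.9], 'z95', 0.0587)
0.85 [0.5572, 0.2, 0.0428]
0.84 [0.5281, 0.3239, 0.0375]
```

View pics/w1.png

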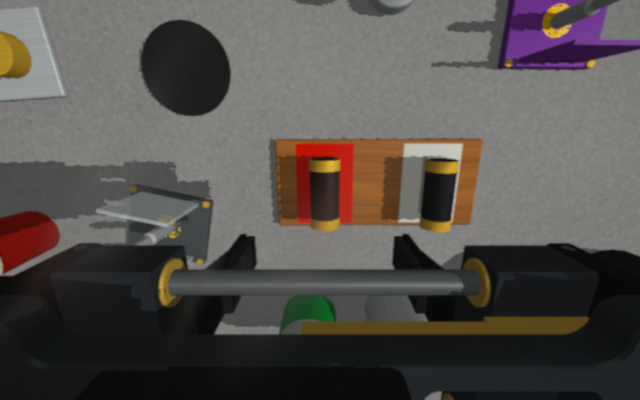

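```bash
python3 -m jog '[[1,0.04,0,0.04,0,-20,0],[1,0.071,0,0.088,0,-40,0],[1,0.071,0,0.088,0,-40,0],[1,0.071,0,0.088,0,-40,0],[1,0.071,0,0.088,0,-40,0],[1,0.071,0,0.088,0,-40,0]]'
python3 - <<'E'
from h import *
st()
W=None
im,d,W=cloud('wrist'); cv2.imwrite('pics/w2.png',im)
print(rect(sel(W,(.555,.197),.055,.035,.07)))
print('mat',rect(sel(W,(.46,.013),.052,.003,.02)))
E
```

```text
time_s: 3.48
position: [0.5095, 0.2032, 0.1588]
tcp_rot: [[-0.829, -0.23, 0.51], [-0.191, 0.973, 0.128], [-0.526, 0.009, -0.851]]
force: [2.1, 0.5, -0.3]
opening: 0.998
grasp_force: 0.0
t 3.475 p [0.5095 0.2032 0.1588] q [   8.4   26.6  120.6   66.9    3.3 -160.7] F [ 2.1  0.5 -0.3] open 0.998 g 0.0
[[-0.829, -0.23, 0.51], [-0.191, 0.973, 0.128], [-0.526, 0.009, -0.851]]
(2463, 'mean', [0.5447, 0.1966, 0.053], 'rect', [554.7, 198.5, 81.1, 34.1, 13.5], 'z95', 0.0584)
mat (8051, 'mean', [0.4763, 0.0194, 0.0062], 'rect', [482.4, 19.1, 52.7, 102.1, 13.0], 'z95', 0.0074)
```

The radial-outward tilt runs the wrist into its j5 = 0 singularity. A better way is to grasp with the tool leaning back 45° and then spin 180° about tool z, which turns a lying grip upright. I go back to tool-down first.

```bash
cat >> h.py <<'E'
from scipy.spatial.transform import Rotation as Ro
def frame(az,tilt,flip=False,p=None):
    """tool points down, leaning so that its body lies 'tilt' deg off vertical towards azimuth az; x on upper side (flip: lower side)"""
    a,t=np.radians(az),np.radians(tilt); h=np.array([np.cos(a),np.sin(a),0]); u=np.array([0,0,1.])
    z=-(np.sin(t)*h+np.cos(t)*u); x=-np.cos(t)*h+np.sin(t)*u
    if flip: x=-x
    return np.stack([x,np.cross(z,x),z],1)
def rel(R,p,s=None):
    s=s or bot.read_state(); R0=np.array(s['tcp_rot']); 
    print('shift',np.round(R0.T@(np.array(p)-s['position']),4),'turn',np.round(Ro.from_matrix(R0.T@R).as_rotvec(degrees=True),1))
E
python3 - <<'E'
from h import *
rel(frame(12.9,0),[.5552,.1986,.2])
E
```

```text
shift [-0.0593 -0.0153 -0.0103] turn [ 0.6 31.8  0.2]
```

```bash
python3 -m jog '[[1,-0.059,-0.015,-0.01,0.6,31.8,0.2],[1,-0.059,-0.015,-0.01,0.6,31.8,0.2],[1,-0.059,-0.015,-0.01,0.6,31.8,0.2],[1,-0.059,-0.015,-0.01,0.6,31.8,0.2],[1,-0.059,-0.015,-0.01,0.6,31.8,0.2],[1,-0.059,-0.015,-0.01,0.6,31.8,0.2]]'
python3 - <<'E'
from h import *
s=st()
R=frame(12.9,45); c=np.array([.5552,.1986,.042]); g=c+.012*np.array([np.cos(np.radians(12.9)),np.sin(np.radians(12.9)),0])
p=g+.008*R[:,2]; print('tcp',p)
rel(R,p-.09*R[:,2],s); rel(R,p,s)
E
```

```text
time_s: 4.28
position: [0.5595, 0.1995, 0.1984]
tcp_rot: [[-0.974, -0.226, 0.001], [-0.226, 0.974, -0.0], [-0.001, -0.0, -1.0]]
force: [-0.1, -0.2, -0.3]
opening: 1.003
grasp_force: 0.0
t 4.275 p [0.5595 0.1995 0.1984] q [  8.9  30.2  88.8  -0.   61.  -94.2] F [-0.1 -0.2 -0.3] open 1.003 g 0.0
[[-0.974, -0.226, 0.001], [-0.226, 0.974, -0.0], [-0.001, -0.0, -1.0]]
tcp [0.56138305 0.20001611 0.03634315]
shift [-0.0655 -0.0001  0.0985] turn [-0.1 45.   0.2]
shift [-1.800e-03  1.000e-04  1.621e-01] turn [-0.1 45.   0.2]
```

```bash
python3 - <<'E'
from h import *
s=bot.read_state()
R=frame(12.9,37); c=np.array([.5552,.1986,.042]); g=c+.012*np.array([np.cos(np.radians(12.9)),np.sin(np.radians(12.9)),0])
p=g+.008*R[:,2]
rel(R,p-.09*R[:,2],s); rel(R,p,s)
E
```

```text
shift [-0.0569 -0.0001  0.091 ] turn [-0.1 37.   0.2]
shift [-2.700e-03  1.000e-04  1.628e-01] turn [-0.1 37.   0.2]
```

```bash
python3 -m jog '[[1,-0.057,0,0.04,0,12,0.2],[1,-0.057,0,0.06,0,22,0.2],[1,-0.057,0,0.091,0,37,0.2],[1,-0.057,0,0.091,0,37,0.2],[1,-0.057,0,0.091,0,37,0.2],[1,-0.03,0,0.127,0,37,0.2],[1,-0.003,0,0.163,0,37,0.2],[1,-0.003,0,0.163,0,37,0.2],[1,-0.003,0,0.163,0,37,0.2]]'
python3 -c "
from h import *
s=st()"
```

```text
time_s: 5.4
position: [0.561, 0.2001, 0.0372]
tcp_rot: [[-0.78, -0.222, -0.585], [-0.178, 0.975, -0.133], [0.6, 0.001, -0.8]]
force: [0.6, 0.2, -0.9]
opening: 1.001
grasp_force: 0.0
t 5.4 p [0.561  0.2001 0.0372] q [  9.8  58.2  65.3  -1.8  93.3 -92.6] F [ 0.6  0.2 -0.9] open 1.001 g 0.0
[[-0.78, -0.222, -0.585], [-0.178, 0.975, -0.133], [0.6, 0.001, -0.8]]
```

```bash
python3 -m jog '[[0,0,0,0,0,0,0],[0,0,0,0,0,0,0],[0,0,0,0,0,0,0],[0,0,0,0,0,0,0],[0,0,0,0,0,0,0],[0,0,0,0,0,0,0],[0,0,0,0,0,0,0],[0,0.03,0,-0.04,0,0,0],[0,0.06,0,-0.08,0,0,0],[0,0.09,0,-0.12,0,0,0],[0,0.09,0,-0.12,0,0,0]]'
python3 - <<'E'
from h import *
s=st()
R=frame(50,53,True); R2=frame(13,45,True)
G=np.array([.461,.014,.058]); p=G+.008*R[:,2]
rel(R,p+[0,0,.1],s)
# intermediate: spin only
R0=np.array(s['tcp_rot']); print(np.linalg.det(R), np.round(R,3).tolist())
im,d,W=cloud('wrist'); cv2.imwrite('pics/w3.png',im)
E
```

```text
time_s: 6.78
position: [0.5624, 0.2004, 0.1893]
tcp_rot: [[-0.783, -0.222, -0.581], [-0.179, 0.975, -0.132], [0.596, 0.0, -0.803]]
force: [0.8, 0.4, -1.7]
opening: 0.374
grasp_force: 30.0
t 6.775 p [0.5624 0.2004 0.1893] q [  9.8  47.8  62.5  -1.9 106.2 -93. ] F [ 0.8  0.4 -1.7] open 0.374 g 29.979550298667164
[[-0.783, -0.222, -0.581], [-0.179, 0.975, -0.132], [0.596, 0.0, -0.803]]
shift [ 0.0953 -0.163   0.1156] turn [ 21.4 -35.5 148.2]
1.0000000000000002 [[0.387, 0.766, -0.513], [0.461, -0.643, -0.612], [-0.799, 0.0, -0.602]]
```

View pics/w3.png

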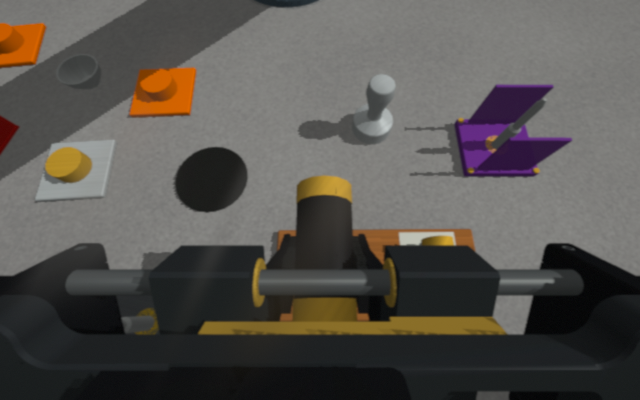

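```bash
python3 -m jog '[[0,0.03,-0.04,0.02,1.4,-2.4,9.9],[0,0.06,-0.08,0.04,2.8,-4.7,19.8],[0,0.09,-0.12,0.06,4.3,-7.1,29.6],[0,0.119,-0.163,0.084,5.7,-9.5,39.5],[0,0.119,-0.163,0.084,7.1,-11.8,49.4],[0,0.119,-0.163,0.084,8.6,-14.2,59.3],[0,0.119,-0.163,0.084,10,-16.6,69.2],[0,0.119,-0.163,0.084,11.4,-18.9,79],[0,0.119,-0.163,0.084,12.8,-21.3,88.9],[0,0.119,-0.163,0.084,14.3,-23.7,98.8],[0,0.119,-0.163,0.084,15.7,-26,108.7],[0,0.119,-0.163,0.084,17.1,-28.4,118.6],[0,0.119,-0.163,0.084,18.6,-30.8,128.4],[0,0.119,-0.163,0.084,20,-33.1,138.3],[0,0.119,-0.163,0.084,21.4,-35.5,148.2],[0,0.119,-0.163,0.084,21.4,-35.5,148.2],[0,0.119,-0.163,0.084,21.4,-35.5,148.2]]'
python3 - <<'E'
from h import *
s=st()
R=frame(50,53,True)
for c in('scene','top'):
    im,d,W=cloud(c); cv2.imwrite(f'pics/{c}4.png',im)
    print(c,'mat',rect(sel(W,(.46,.013),.054,.003,.009)))
im,d,W=cloud('wrist'); cv2.imwrite('pics/w4.png',im)
print('wmat',rect(sel(W,(.46,.013),.054,.003,.009)))
G=np.array([.461,.014,.058]); p=G+.008*R[:,2]
rel(R,p+[0,0,.06],s);rel(R,p,s)
a=cv2.imread('pics/scene4.png')[120:300,220:500]
b=cv2.imread('pics/w4.png')
cv2.imwrite('pics/c4.png',np.vstack([cv2.resize(a,(560,360),interpolation=cv2.INTER_CUBIC),cv2.resize(b,(560,240))[:240]])[:600])
E
```

```text
time_s: 8.95
position: [0.4536, 0.0086, 0.189]
tcp_rot: [[0.376, 0.767, -0.52], [0.461, -0.641, -0.613], [-0.804, -0.01, -0.595]]
force: [-0.0, -0.1, -0.5]
opening: 0.375
grasp_force: 30.0
t 8.95 p [0.4536 0.0086 0.189 ] q [  7.2  43.   87.3 -32.9  93.9  58.3] F [-0.  -0.1 -0.5] open 0.375 g 29.979481011650932
[[0.376, 0.767, -0.52], [0.461, -0.641, -0.613], [-0.804, -0.01, -0.595]]
scene mat (338, 'mean', [0.4636, 0.0147, 0.0047], 'rect', [462.1, 15.5, 97.8, 95.9, 59.1], 'z95', 0.0068)
top mat (255, 'mean', [0.4493, 0.0102, 0.0055], 'rect', [456.2, 15.9, 104.4, 91.8, 72.8], 'z95', 0.0085)
wmat (7463, 'mean', [0.4551, 0.0082, 0.0063], 'rect', [448.9, 1.2, 71.3, 99.6, 50.2], 'z95', 0.0073)
shift [0.0624 0.0029 0.0431] turn [-0.3  0.5  0.5]
shift [0.1106 0.0034 0.0788] turn [-0.3  0.5  0.5]
```

View pics/c4.png

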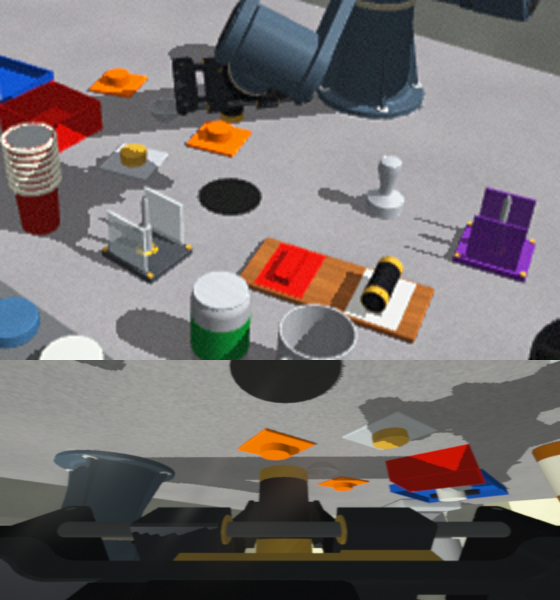

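```bash
python3 -m jog '[[0,0.03,0.003,0.02,-0.3,0.5,0.5],[0,0.062,0.003,0.043,-0.3,0.5,0.5],[0,0.08,0.003,0.057,-0.3,0.5,0.5],[0,0.095,0.003,0.068,-0.3,0.5,0.5],[0,0.105,0.003,0.075,-0.3,0.5,0.5],[0,0.109,0.003,0.0775,-0.3,0.5,0.5],[0,0.112,0.003,0.08,-0.3,0.5,0.5],[0,0.112,0.003,0.08,-0.3,0.5,0.5]]'
python3 -c "
from h import *
s=st()"
```

```text
time_s: 10.1
position: [0.4576, 0.0091, 0.0524]
tcp_rot: [[0.391, 0.765, -0.511], [0.459, -0.644, -0.612], [-0.798, 0.004, -0.603]]
force: [-0.3, 0.1, -1.3]
opening: 0.371
grasp_force: 30.0
t 10.1 p [0.4576 0.0091 0.0524] q [  7.3  55.   87.8 -33.2  82.7  65.9] F [-0.3  0.1 -1.3] open 0.371 g 29.979363793027005
[[0.391, 0.765, -0.511], [0.459, -0.644, -0.612], [-0.798, 0.004, -0.603]]
```

```bash
python3 -m jog '[[0,0.0012,0,0.0009,0,0,0],[0,0.0012,0,0.0009,0,0,0],[0.6,0.0012,0,0.0009,0,0,0],[0.8,0.0012,0,0.0009,0,0,0],[1,0.0012,0,0.0009,0,0,0],[1,0.0012,0,0.0009,0,0,0],[1,0.0012,0,0.0009,0,0,0],[1,0.0012,0,0.0009,0,0,0]]'
python3 - <<'E'
from h import *
s=st()
im,d,W=cloud('wrist'); cv2.imwrite('pics/w5.png',im)
for c in('scene','top'):
    im,d,W=cloud(c); cv2.imwrite(f'pics/{c}5.png',im)
a=cv2.imread('pics/scene5.png')[120:300,240:440]; b=cv2.imread('pics/w5.png')
cv2.imwrite('pics/c5.png',np.vstack([cv2.resize(a,(400,360),interpolation=cv2.INTER_CUBIC),cv2.resize(b,(400,240))]))
E
```

```text
time_s: 11.1
position: [0.4575, 0.0091, 0.0506]
tcp_rot: [[0.39, 0.765, -0.512], [0.459, -0.644, -0.612], [-0.798, 0.004, -0.603]]
force: [0.4, 1.2, 0.9]
opening: 0.95
grasp_force: 0.0
t 11.1 p [0.4575 0.0091 0.0506] q [  7.3  55.2  87.8 -33.2  82.5  65.9] F [0.4 1.2 0.9] open 0.95 g 0.0
[[0.39, 0.765, -0.512], [0.459, -0.644, -0.612], [-0.798, 0.004, -0.603]]
```

View pics/c5.png

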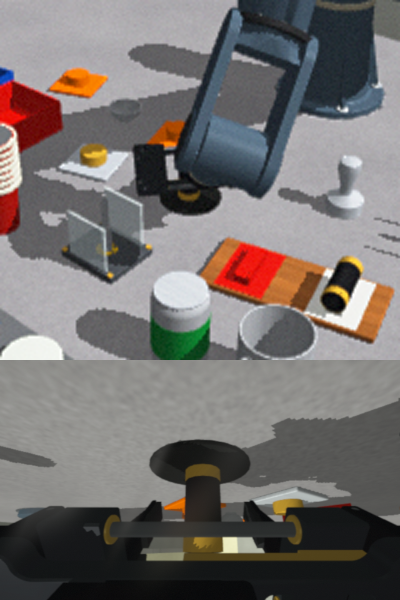

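```bash
python3 -m jog '[[1,0,0,-0.03,0,0,0],[1,0,0,-0.07,0,0,0],[1,0,0,-0.12,0,0,0],[1,-0.05,0,-0.16,0,0,0],[1,-0.08,0,-0.18,0,0,0],[1,-0.08,0,-0.18,0,0,0]]'
python3 - <<'E'
from h import *
s=st()
rel(frame(5,0,True),[.43,.012,.21],s)
E
```

```text
time_s: 12.0
position: [0.5196, 0.0829, 0.2259]
tcp_rot: [[0.396, 0.766, -0.507], [0.46, -0.643, -0.612], [-0.795, 0.009, -0.607]]
force: [-0.7, -0.5, -0.3]
opening: 0.997
grasp_force: 0.0
t 12.0 p [0.5196 0.0829 0.2259] q [ 12.6  45.2  72.6 -30.4 105.8  56.4] F [-0.7 -0.5 -0.3] open 0.997 g 0.0
[[0.396, 0.766, -0.507], [0.46, -0.643, -0.612], [-0.795, 0.009, -0.607]]
shift [-0.0555 -0.0231  0.0985] turn [21.  49.7 41.5]
```

```bash
python3 -m jog '[[1,-0.008,-0.003,0.014,3,7.1,5.9],[1,-0.016,-0.007,0.028,6,14.2,11.9],[1,-0.024,-0.01,0.042,9,21.3,17.8],[1,-0.032,-0.013,0.056,12,28.4,23.7],[1,-0.04,-0.017,0.07,15,35.5,29.6],[1,-0.048,-0.02,0.084,18,42.6,35.6],[1,-0.0555,-0.023,0.0985,21,49.7,41.5],[1,-0.0555,-0.023,0.0985,21,49.7,41.5],[1,-0.0555,-0.023,0.0985,21,49.7,41.5]]'
python3 - <<'E'
from h import *
s=st()
im,d,W=cloud('wrist'); cv2.imwrite('pics/w6.png',im)
print('griptop',rect(sel(W,(.459,.012),.04,.08,.1)))
print('body',rect(sel(W,(.459,.012),.04,.03,.1)))
for c in('scene','top'):
    im,d,W=cloud(c); cv2.imwrite(f'pics/{c}6.png',im)
    P=sel(W,(.459,.012),.04,.08,.1); print(c,rect(P) if len(P)>5 else len(P))
E
```

```text
time_s: 13.12
position: [0.4295, 0.0114, 0.2075]
tcp_rot: [[0.996, 0.087, -0.006], [0.087, -0.996, -0.002], [-0.006, 0.001, -1.0]]
force: [-0.1, 0.3, 0.7]
opening: 1.003
grasp_force: 0.0
t 13.125 p [0.4295 0.0114 0.2075] q [-13.3  17.8 110.4  -0.2  52.1  71.8] F [-0.1  0.3  0.7] open 1.003 g 0.0
[[0.996, 0.087, -0.006], [0.087, -0.996, -0.002], [-0.006, 0.001, -1.0]]
griptop (811, 'mean', [0.462, 0.0119, 0.0858], 'rect', [461.5, 11.9, 34.5, 33.4, 24.6], 'z95', 0.0871)
body (1020, 'mean', [0.4628, 0.012, 0.0797], 'rect', [461.7, 12.0, 34.2, 33.8, 50.4], 'z95', 0.087)
scene (57, 'mean', [0.4648, 0.0129, 0.0834], 'rect', [463.5, 11.9, 36.2, 31.3, 39.5], 'z95', 0.0855)
top 0
```

View pics/w6.png

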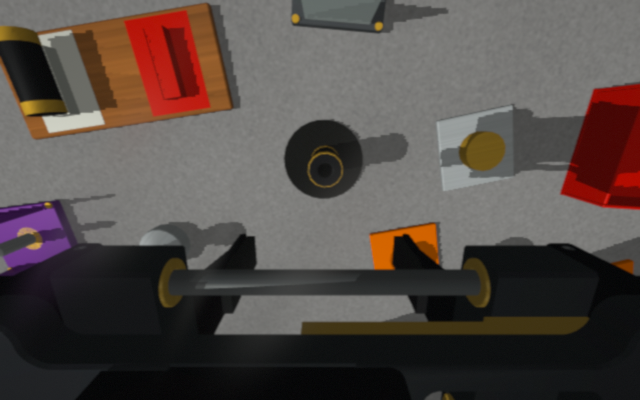

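```bash
python3 -m jog '[[1,0.016,0.001,0.03,0,0.3,0],[1,0.032,0.002,0.06,0,0.3,0],[1,0.032,0.002,0.08,0,0.3,0],[1,0.032,0.002,0.115,0,0.3,0],[1,0.032,0.002,0.1485,0,0.3,0],[1,0.032,0.002,0.1485,0,0.3,0],[1,0.032,0.002,0.1485,0,0.3,0],[0,0.032,0.002,0.1485,0,0.3,0],[0,0.032,0.002,0.1485,0,0.3,0],[0,0.032,0.002,0.1485,0,0.3,0],[0,0.032,0.002,0.1485,0,0.3,0],[0,0.032,0.002,0.1485,0,0.3,0],[0,0.032,0.002,0.1485,0,0.3,0],[0,0.032,0.002,0.1485,0,0.3,0]]'
python3 - <<'E'
from h import *
st()
E
```

```text
time_s: 15.02
position: [0.4599, 0.0121, 0.059]
tcp_rot: [[0.996, 0.087, -0.0], [0.087, -0.996, -0.001], [-0.001, 0.001, -1.0]]
force: [-0.1, -0.1, 0.3]
opening: 0.37
grasp_force: 29.9
t 15.025 p [0.4599 0.0121 0.059 ] q [-1.240e+01  3.610e+01  1.135e+02 -1.000e-01  3.040e+01  7.270e+01] F [-0.1 -0.1  0.3] open 0.37 g 29.927913859669673
[[0.996, 0.087, -0.0], [0.087, -0.996, -0.001], [-0.001, 0.001, -1.0]]
```

```bash
python3 -m jog '[[0,0,0,-0.05,0,0,0],[0,0,0,-0.1,0,0,0],[0,0,0,-0.15,0,0,5],[0,0.05,0,-0.175,0,0,5],[0,0.1,0.009,-0.175,0,0,5],[0,0.1,0.009,-0.175,0,0,5],[0,0.1,0.009,-0.175,0,0,5]]'
python3 - <<'E'
from h import *
s=st()
im,d,W=cloud('wrist'); cv2.imwrite('pics/w7.png',im); np.save('w7.npy',W)
for nm,c,r,z0,z1 in [('plate',(.65,.012),.085,.008,.016),('walls',(.65,.012),.065,.078,.09),('tip',(.65,.012),.02,.06,.115),('tiptop',(.65,.012),.02,.095,.115),('disc',(.488,-.173),.04,.023,.035)]:
    P=sel(W,c,r,z0,z1); print(nm,rect(P) if len(P)>4 else len(P))
for r in models.tip_of('wrist','pin_tip')[:2]+models.tip_of('wrist','gauge')[:2]: print(r)
E
```

```text
time_s: 15.9
position: [0.5588, 0.0123, 0.2329]
tcp_rot: [[1.0, -0.0, -0.004], [-0.0, -1.0, -0.0], [-0.004, 0.0, -1.0]]
force: [-0.7, 0.4, -2.1]
opening: 0.37
grasp_force: 29.9
t 15.9 p [0.5588 0.0123 0.2329] q [-10.2  25.3  91.6  -0.1  63.4  79.9] F [-0.7  0.4 -2.1] open 0.37 g 29.924666794462667
[[1.0, -0.0, -0.004], [-0.0, -1.0, -0.0], [-0.004, 0.0, -1.0]]
plate (4827, 'mean', [0.6526, 0.012, 0.0131], 'rect', [651.4, 12.1, 89.9, 100.2, 0.6], 'z95', 0.0145)
walls (728, 'mean', [0.6581, 0.0131, 0.0853], 'rect', [651.2, 12.2, 80.1, 69.7, 1.0], 'z95', 0.0872)
tip (92, 'mean', [0.6507, 0.012, 0.1004], 'rect', [651.0, 11.9, 8.7, 9.6, 89.6], 'z95', 0.1068)
tiptop (85, 'mean', [0.651, 0.0121, 0.1023], 'rect', [651.2, 11.9, 8.7, 9.2, 89.6], 'z95', 0.1069)
disc (817, 'mean', [0.4923, -0.1729, 0.029], 'rect', [492.8, -174.4, 45.9, 39.9, 86.7], 'z95', 0.0305)
{'xyz': [0.6491, 0.011, 0.1064], 'p': 0.71}
{'xyz': [0.6475, 0.0137, -0.0023], 'p': 0.65}
```

View pics/w7.png

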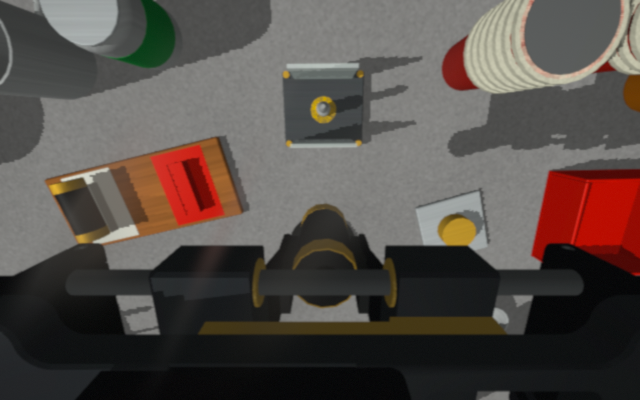

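The gauge pin tip is at pixel (323,107), 3D (0.651,0.012). Its height of 105 mm, plate of 90x100 and walls 80x70 apart all fit the description.

```bash
python3 -m jog '[[0,0.045,0,0,0,0,-0.7],[0,0.0908,0,0.01,0,0.2,-0.7],[0,0.0908,0,0.05,0,0.2,-0.7],[0,0.0908,0,0.06,0,0.2,-0.7],[0,0.0908,0,0.06,0,0.2,-0.7],[0,0.0908,0,0.068,0,0.2,-0.7],[0,0.0908,0,0.076,0,0.2,-0.7],[0,0.0908,0,0.084,0,0.2,-0.7],[0,0.0908,0,0.092,0,0.2,-0.7],[0,0.0908,0,0.1,0,0.2,-0.7],[0,0.0908,0,0.108,0,0.2,-0.7],[0,0.0908,0,0.113,0,0.2,-0.7],[0,0.0908,0,0.113,0,0.2,-0.7]]'
python3 -c "
from h import *
s=st()"
```

```text
time_s: 17.68
position: [0.6509, 0.0119, 0.1204]
tcp_rot: [[1.0, 0.012, 0.002], [0.012, -1.0, -0.001], [0.002, 0.001, -1.0]]
force: [0.4, -0.0, -1.9]
opening: 0.374
grasp_force: 29.9
t 17.675 p [0.6509 0.0119 0.1204] q [-8.8 39.8 83.6 -0.  56.5 80.6] F [ 0.4 -0.  -1.9] open 0.374 g 29.924690319920302
[[1.0, 0.012, 0.002], [0.012, -1.0, -0.001], [0.002, 0.001, -1.0]]
```

```bash
python3 -m jog '[[0,-0.0013,0,0.003,0,0,0],[0,-0.0013,0,0.006,0,0,0],[0,-0.0013,0,0.009,0,0,0],[0,-0.0013,0,0.012,0,0,0],[0,-0.0013,0,0.014,0,0,0],[0,-0.0013,0,0.016,0,0,0]]'
python3 -c "
from h import *
s=st()"
```

```text
time_s: 18.42
position: [0.6503, 0.012, 0.1066]
tcp_rot: [[1.0, 0.012, 0.004], [0.012, -1.0, -0.001], [0.004, 0.001, -1.0]]
force: [-2.8, 0.4, 14.0]
opening: 0.373
grasp_force: 30.0
t 18.425 p [0.6503 0.012  0.1066] q [-8.8 40.8 84.2 -0.  54.8 80.6] F [-2.8  0.4 14. ] open 0.373 g 29.980386135822997
[[1.0, 0.012, 0.004], [0.012, -1.0, -0.001], [0.004, 0.001, -1.0]]
```

```bash
python3 -m jog '[[0,-0.001,0,0,0,0,0],[0,-0.002,0,0,0,0,0],[0,-0.002,0,0.001,0,0,0],[0,-0.002,0,0.001,0,0,0]]'; python3 -m jog '[[0,0.001,0,0,0,0,0],[0,0.001,0,0.001,0,0,0],[0,0.001,0,0.001,0,0,0]]'
```

```text
time_s: 18.92
position: [0.6497, 0.0121, 0.1067]
tcp_rot: [[1.0, 0.012, 0.008], [0.012, -1.0, -0.001], [0.008, 0.001, -1.0]]
force: [-1.9, 1.7, 9.7]
opening: 0.372
grasp_force: 30.0
time_s: 19.3
position: [0.6501, 0.0121, 0.1064]
tcp_rot: [[1.0, 0.012, 0.006], [0.012, -1.0, -0.001], [0.006, 0.001, -1.0]]
force: [-2.7, 2.4, 13.7]
opening: 0.373
grasp_force: 30.0
```

It stops at the shoulder height (grip middle ≈93 mm). To rule out a misalignment jam, I let go so that it can centre itself.

```bash
python3 -m jog '[[0.6,0,0,0,0,0,0],[0.7,0,0,0,0,0,0],[0.7,0,0,0,0,0,0],[0.7,0,0,0,0,0,0],[0.7,0,0,0,0,0,0]]'
python3 - <<'E'
from h import *
s=st()
im,d,W=cloud('wrist'); cv2.imwrite('pics/w8.png',im)
for z0 in (.08,.1,.12):
    P=sel(W,(.65,.012),.022,z0,.16); print(z0,rect(P) if len(P)>4 else len(P))
for c in ('scene','top'):
    im,d,W=cloud(c); cv2.imwrite(f'pics/{c}8.png',im)
    P=sel(W,(.65,.012),.022,.03,.15); print(c,rect(P) if len(P)>4 else len(P))
a=cv2.imread('pics/scene8.png')[180:280,240:360]; b=cv2.imread('pics/w8.png')
cv2.imwrite('pics/c8.png',np.vstack([cv2.resize(a,(432,360),interpolation=cv2.INTER_CUBIC),cv2.resize(b,(432,240))]))
E
```

```text
time_s: 19.92
position: [0.6488, 0.0118, 0.1027]
tcp_rot: [[1.0, 0.012, 0.003], [0.012, -1.0, -0.001], [0.003, 0.001, -1.0]]
force: [0.2, 0.6, 0.4]
opening: 0.694
grasp_force: 0.0
t 19.925 p [0.6488 0.0118 0.1027] q [-8.8 41.  84.5 -0.  54.3 80.6] F [0.2 0.6 0.4] open 0.694 g 0.0
[[1.0, 0.012, 0.003], [0.012, -1.0, -0.001], [0.003, 0.001, -1.0]]
0.08 (3289, 'mean', [0.6609, 0.0106, 0.1218], 'rect', [653.4, 11.0, 33.0, 34.9, 83.6], 'z95', 0.1344)
0.1 (2835, 'mean', [0.6601, 0.0104, 0.1268], 'rect', [653.3, 10.7, 32.4, 34.9, 83.6], 'z95', 0.1345)
0.12 (2157, 'mean', [0.6585, 0.01, 0.1319], 'rect', [653.2, 9.3, 34.7, 32.2, 7.2], 'z95', 0.1346)
scene (319, 'mean', [0.6606, 0.0185, 0.0975], 'rect', [657.0, 11.6, 28.8, 37.9, 2.3], 'z95', 0.1321)
top 0
```

View pics/c8.png

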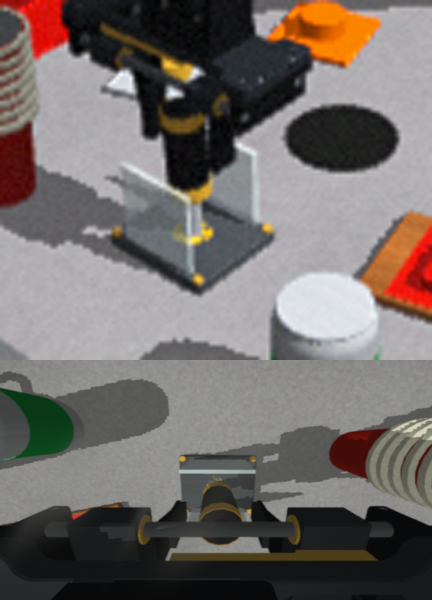

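The grip stays with its top at 133 mm (middle 93 mm) after release, and the thick pin part shows below it. So it is tight and goes in the tub. I check obstacles around the tub.

```bash
python3 - <<'E'
from h import *
for n in('top','scene'):
    W=np.load(n+'.npy').reshape(-1,3)
    m=(W[:,0]>.38)&(W[:,0]<.75)&(W[:,1]<-.1)&(W[:,1]>-.65)&(W[:,2]>.075); P=W[m]
    g=np.round(P[:,:2]/.04).astype(int)
    for k in np.unique(g,axis=0):
        q=P[(g==k).all(1)]
        if len(q)>3: print(n,k*.04,len(q),round(q[:,2].max(),3))
E
python3 -m jog '[[0,0,0,0,0,0,0],[0,0,0,0,0,0,0],[0,0,0,0,0,0,0],[0,0,0,0,0,0,0],[0,0,0,0,0,0,0],[0,0,0,-0.01,0,0,0],[0,0,0,-0.03,0,0,0],[0,0,0,-0.06,0,0,0],[0,0,0,-0.12,0,0,0],[0,0,0,-0.18,0,0,0],[0,0,0,-0.18,0,0,0]]'
python3 -c "
from h import *
s=st()
rel(frame(0.7,0,True),[.5,-.355,.28],s)"
```

```text
top [ 0.64 -0.44] 6 0.153
top [ 0.64 -0.4 ] 146 0.175
top [ 0.64 -0.36] 12 0.16
top [ 0.68 -0.44] 27 0.17
top [ 0.68 -0.4 ] 231 0.248
top [ 0.68 -0.36] 96 0.167
top [ 0.68 -0.32] 66 0.129
top [ 0.68 -0.28] 91 0.13
top [ 0.68 -0.2 ] 94 0.163
top [ 0.68 -0.16] 218 0.168
top [ 0.68 -0.12] 55 0.162
top [ 0.72 -0.4 ] 15 0.168
top [ 0.72 -0.32] 133 0.13
top [ 0.72 -0.28] 154 0.13
top [ 0.72 -0.2 ] 73 0.165
top [ 0.72 -0.16] 144 0.167
top [ 0.72 -0.12] 26 0.163
top [ 0.76 -0.32] 25 0.128
top [ 0.76 -0.28] 25 0.128
scene [ 0.64 -0.4 ] 5 0.157
scene [ 0.64 -0.36] 7 0.15
scene [ 0.68 -0.4 ] 261 0.242
scene [ 0.68 -0.36] 212 0.171
scene [ 0.68 -0.32] 14 0.123
scene [ 0.68 -0.28] 40 0.125
scene [ 0.68 -0.2 ] 24 0.16
scene [ 0.68 -0.16] 82 0.16
scene [ 0.68 -0.12] 118 0.158
scene [ 0.72 -0.4 ] 170 0.169
scene [ 0.72 -0.36] 58 0.16
scene [ 0.72 -0.32] 69 0.125
scene [ 0.72 -0.28] 172 0.124
scene [ 0.72 -0.24] 50 0.124
scene [ 0.72 -0.2 ] 51 0.159
scene [ 0.72 -0.16] 235 0.16
scene [ 0.72 -0.12] 294 0.16
scene [ 0.76 -0.32] 13 0.124
scene [ 0.76 -0.28] 74 0.124
scene [ 0.76 -0.16] 110 0.159
time_s: 21.45
position: [0.6519, 0.0113, 0.2904]
tcp_rot: [[1.0, 0.012, 0.017], [0.012, -1.0, -0.004], [0.017, 0.004, -1.0]]
force: [-0.5, 0.4, -1.1]
opening: 0.377
grasp_force: 29.6
t 21.45 p [0.6519 0.0113 0.2904] q [-8.8 28.9 74.9 -0.1 75.2 80.6] F [-0.5  0.4 -1.1] open 0.377 g 29.638013753885843
[[1.0, 0.012, 0.017], [0.012, -1.0, -0.004], [0.017, 0.004, -1.0]]
shift [-0.1564  0.3645  0.0091] turn [ 0.2 -1.  -0. ]
```

```bash
python3 -m jog '[[0,-0.03,0.05,0,0,-1,0],[0,-0.06,0.1,0,0,-1,0],[0,-0.1,0.15,0,0,-1,0],[0,-0.13,0.2,0,0,-1,0],[0,-0.15,0.25,0,0,-1,0],[0,-0.156,0.3,0,0,-1,0],[0,-0.156,0.355,0,0,-1,0],[0,-0.156,0.3645,0,0,-1,0],[0,-0.156,0.3645,0,0,-1,0]]'
python3 - <<'E'
from h import *
s=st()
im,d,W=cloud('wrist'); cv2.imwrite('pics/w9.png',im)
print(rect(sel(W,(.508,-.364),.11,.052,.067)))
E
```

```text
time_s: 22.58
position: [0.4958, -0.3541, 0.2817]
tcp_rot: [[1.0, 0.01, -0.016], [0.01, -1.0, 0.001], [-0.016, -0.001, -1.0]]
force: [-0.7, -0.3, -1.6]
opening: 0.37
grasp_force: 29.8
t 22.575 p [ 0.4958 -0.3541  0.2817] q [-45.7  26.5  80.6  -0.6  73.6  43.9] F [-0.7 -0.3 -1.6] open 0.37 g 29.78176238969354
[[1.0, 0.01, -0.016], [0.01, -1.0, 0.001], [-0.016, -0.001, -1.0]]
(1264, 'mean', [0.5154, -0.3683, 0.0598], 'rect', [508.4, -365.9, 129.1, 130.9, 0.8], 'z95', 0.062)
```

```bash
python3 -m jog '[[0,0.006,0.006,0.05,0,0.9,0],[0,0.006,0.006,0.1,0,0.9,0],[0,0.006,0.006,0.15,0,0.9,0],[0,0.006,0.006,0.19,0,0.9,0],[0,0.006,0.006,0.21,0,0.9,0],[0,0.006,0.006,0.22,0,0.9,0],[0,0.006,0.006,0.2235,0,0.9,0],[0,0.006,0.006,0.2235,0,0.9,0]]'
python3 -c "
from h import *
s=st()"
```

```text
time_s: 23.62
position: [0.5001, -0.3605, 0.0602]
tcp_rot: [[1.0, 0.012, 0.002], [0.012, -1.0, -0.002], [0.002, 0.002, -1.0]]
force: [-0.5, -1.0, -0.7]
opening: 0.372
grasp_force: 29.8
t 23.625 p [ 0.5001 -0.3605  0.0602] q [-46.2  42.7  90.6   0.   46.5  43.1] F [-0.5 -1.  -0.7] open 0.372 g 29.782094771512675
[[1.0, 0.012, 0.002], [0.012, -1.0, -0.002], [0.002, 0.002, -1.0]]
```

```bash
python3 -m jog '[[0,0,0,0.003,0,0,0],[0,0,0,0.0055,0,0,0],[0,0,0,0.0055,0,0,0],[0.45,0,0,0.0055,0,0,0],[0.6,0,0,0.0055,0,0,0],[0.6,0,0,0.0055,0,0,0],[0.6,0,0,0.0055,0,0,0],[0.6,0,0,-0.02,0,0,0],[0.6,0,0,-0.06,0,0,0],[0.6,0,0,-0.12,0,0,0],[0.6,0,0,-0.18,0,0,0],[0.6,-0.03,-0.05,-0.2,0,0,0],[0.6,-0.05,-0.1,-0.2,0,0,0],[0.6,-0.05,-0.1,-0.2,0,0,0],[0.6,-0.05,-0.1,-0.2,0,0,0]]'
python3 - <<'E'
from h import *
s=st()
im,d,W=cloud('scene'); a=im[120:320,160:440]; cv2.imwrite('pics/c10.png',cv2.resize(a,(784,560),interpolation=cv2.INTER_CUBIC))
P=sel(W,(.505,-.362),.04,.006,.12);print(rect(P))
im,d,W=cloud('wrist');P=sel(W,(.505,-.362),.04,.06,.12);print(rect(P) if len(P)>4 else len(P))
E
```

```text
time_s: 25.5
position: [0.4486, -0.2614, 0.2596]
tcp_rot: [[1.0, 0.012, 0.003], [0.012, -1.0, -0.002], [0.003, 0.002, -1.0]]
force: [0.1, -0.2, 0.0]
opening: 0.601
grasp_force: 0.0
t 25.5 p [ 0.4486 -0.2614  0.2596] q [-42.6  20.1  95.5  -0.   64.2  46.7] F [ 0.1 -0.2  0. ] open 0.601 g 0.0
[[1.0, 0.012, 0.003], [0.012, -1.0, -0.002], [0.003, 0.002, -1.0]]
(170, 'mean', [0.51, -0.3539, 0.0605], 'rect', [505.3, -358.5, 36.6, 32.9, 28.6], 'z95', 0.0846)
(792, 'mean', [0.5027, -0.3603, 0.0819], 'rect', [502.3, -361.7, 32.8, 34.2, 0.4], 'z95', 0.0861)
```

View pics/c10.png

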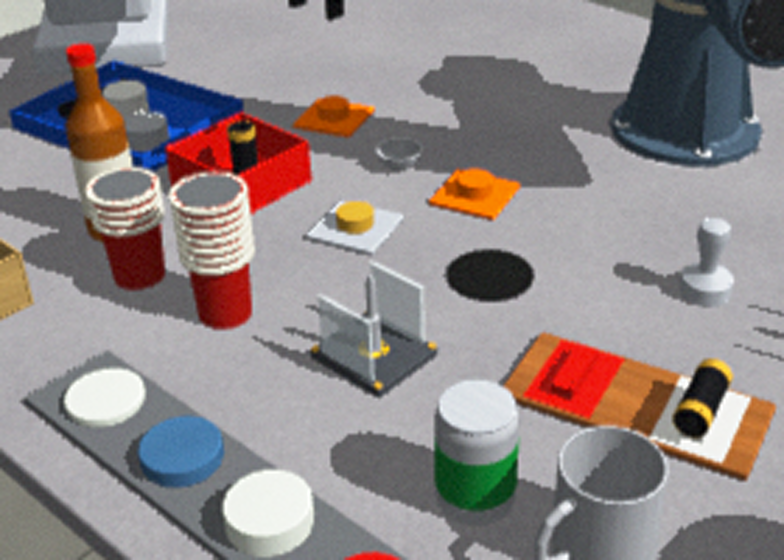

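The grip stands in the red tub (crop pixel (242,145)), the white-saddle grip and all bystanders are where they were, and the robot touches nothing.

```bash
python3 -c "
from rig import workorder
print(workorder.hand_in())"
```

```text
the job is handed in; nothing more can be done
None
```

The grip from the red saddle was stood on the mat, retaken from above and tested; it stopped at the pin's shoulder, so it is in the red tub and the job was handed in at about 26 s.

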